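# Hold the right magnifier over the piece on the viewing card

### The job

Inspect the piece that lies on the black viewing card: the mosaic brooch is looked at through the wide rectangular magnifier, the little glass bead through the small strong one. Draw the right magnifier gently out of its leaning stand, turn its lens level and hold it there, centred over that piece and about 8 cm above it; finish while still holding it up, and leave the other magnifier, both pieces and the tools and pots around them as they are.

Things in the scene. Friction and masses are not known exactly. Their poses are not given: they have to be found in the camera images.
- card: Black card, 100 x 130 mm, under 1 mm thick, fixed flat on the table; one of brooch and bead lies within 20 mm of its middle, the other waits on the bare table on the robot's side of it, over 70 mm from its middle. Origin: centre of its underside; z is up.
- brooch: Round brooch, 40 mm across and 7 mm high: brass rim set with a red, white and blue-green mosaic. Origin: centre of its underside, on the table (height 0). Loose.
- bead: Blue-green glass bead, 16 mm across and 9 mm high, lying flat on its bored face. Origin: centre of its underside, on the table (height 0). Loose.
- wide_magnifier: Wide magnifier: rectangular lens, bright steel frame 52 mm (x) by 62 mm (y), 8 mm thick, wooden handle: flat-sided bar 14 (y) x 12 mm (z), from 36 to 126 mm from the lens centre along -x. Origin: lens centre, mid-thickness; x points from handle to lens, z square to the lens. At the start it leans 45 degrees in its stand, handle up, lens centre 33 mm high; it comes out only along its own -x, free after 37 mm. 75 g, loose.
- strong_magnifier: Small strong magnifier: round lens, brass ring, square black mount 36 x 36 mm, 10 mm thick, black handle: flat-sided bar 14 (y) x 12 mm (z), from 28 to 118 mm from the lens centre along -x. Origin: lens centre, mid-thickness; x points from handle to lens, z square to the lens. At the start it leans 45 degrees in its stand, handle up, lens centre 29 mm high; it comes out only along its own -x, free after 26 mm. 50 g, loose.
- wide_stand: Fixed stand of the wide magnifier: wood foot 100 (x) x 84 x 10 mm, with a steel sleeve leaning 45 degrees, open at the top (play 2.5 mm across the lens thickness, 1.5 mm each side), highest edge 52 mm up. Origin: foot's underside, below the seated lens centre; its x points level from handle to lens, so at yaw 0 the handle leans up towards the robot (-x).
- strong_stand: Fixed stand of the small strong magnifier: wood foot 100 (x) x 58 x 10 mm, with a steel sleeve leaning 45 degrees, open at the top (play 2.5 mm across the lens thickness, 1.5 mm each side), highest edge 41 mm up. Origin: foot's underside, below the seated lens centre; its x points level from handle to lens, so at yaw 0 the handle leans up towards the robot (-x).
- tweezers: Steel tweezers, 124 mm long, lying on the table. Bystander. Origin: centre of its underside.
- paste_dish_open: Round clear dish, 51 mm across and 15 mm high. Bystander. Origin: centre of its underside.
- glass_vial: Small glass bottle, 24 mm across and 44 mm high. Bystander. Origin: centre of its underside.
- frost_pot: Frosted screw pot, 50 mm across and 38 mm high. Bystander. Origin: centre of its underside.

How it is judged (in metres and radians):
On the way:
1. the magnifier that suits the piece on the card is out of its stand and held up by the fingers (((horizontal distance between brooch and card below 0.04 m and distance of wide_magnifier from where it was at the start of the episode above 0.06 m and contact force between the fingers and wide_magnifier above 1 N and contact force between wide_magnifier and wide_stand below 0.05 N and contact force between wide_magnifier and strong_stand below 0.05 N and height (world z) of wide_magnifier above 0.05 m) or (horizontal distance between bead and card below 0.04 m and distance of strong_magnifier from where it was at the start of the episode above 0.06 m and contact force between the fingers and strong_magnifier above 1 N and contact force between strong_magnifier and wide_stand below 0.05 N and contact force between strong_magnifier and strong_stand below 0.05 N and height (world z) of strong_magnifier above 0.05 m))), for 0.2 s.
At the end, for the whole second after the job is handed in: The right magnifier (wide: brooch, strong: bead, whichever is on the card) is held still by the fingers, clear of both stands; lens level to 0.22 rad, its centre within 15 mm of straight over the piece and 65 to 115 mm above the table; both pieces within 10 mm of where they began (((horizontal distance between brooch and card below 0.04 m and horizontal distance between wide_magnifier and brooch below 0.015 m and height (world z) of wide_magnifier between 0.065 and 0.115 m and angle between the z axis of wide_magnifier and the z axis of card, either way round below 0.22 rad and contact force between the fingers and wide_magnifier above 1 N and linear speed of wide_magnifier below 0.03 m/s and contact force between wide_magnifier and wide_stand below 0.05 N and contact force between wide_magnifier and strong_stand below 0.05 N) or (horizontal distance between bead and card below 0.04 m and horizontal distance between strong_magnifier and bead below 0.015 m and height (world z) of strong_magnifier between 0.065 and 0.115 m and angle between the z axis of strong_magnifier and the z axis of card, either way round below 0.22 rad and contact force between the fingers and strong_magnifier above 1 N and linear speed of strong_magnifier below 0.03 m/s and contact force between strong_magnifier and wide_stand below 0.05 N and contact force between strong_magnifier and strong_stand below 0.05 N)) and distance of each of brooch, bead from where it was at the start of the episode below 0.01 m); the arm keeps its last pose, push and grip.
It fails at once if the other magnifier is moved by more than 20 mm ((horizontal distance between brooch and card below 0.04 m and distance of strong_magnifier from where it was at the start of the episode above 0.02 m) or (horizontal distance between bead and card below 0.04 m and distance of wide_magnifier from where it was at the start of the episode above 0.02 m)).
It fails at once if a piece is moved by more than 10 mm (distance of any of brooch, bead from where it was at the start of the episode above 0.01 m).
It fails at once if a bystander (tweezers, dish, vial, pot) is moved by more than 20 mm (distance of any of tweezers, paste_dish_open, glass_vial, frost_pot from where it was at the start of the episode above 0.02 m).
It fails at once if a magnifier is wrenched against its stand with more than 25 N (contact force between wide_magnifier and wide_stand above 25 N or contact force between strong_magnifier and strong_stand above 25 N).
It also fails if it takes over 40 s, if anything falls off the work surface, if the arm or the gripper's body presses on something with over 40 N, if the wrist force passes 120 N, or if a joint passes its speed limit or range.

### The arm

A 7-joint arm with a two-finger parallel gripper is mounted at the origin on a cart in front of the work surface, level with it; the furniture and walls round the work are solid. World frame = base frame: x ahead of the robot, y to its left, z up, the work surface at z = 0. Lengths are in m, angles in degrees, forces in N, time in s.
With the tool pointing down it reaches from about 0.425 to 0.875 m from the base axis. Payload 4.7 kg.
Tool frame: the origin (TCP) lies at the centre of the arm's flange, where the gripper is bolted on; the fingertips stand 182 mm ahead of it and the grasp point (between the pads) lies 164 mm ahead of it; z points along the fingers, y is the line along which they close (so a half turn about z gives the same grasp; the last joint's range is limited). The gripper opens to 87 mm and grips with 3 to 60 N. Pads are 19 mm wide; open, the fingers measure 117 mm over their backs; the gripper's body (75 mm by 190 mm) begins 51 mm behind the grasp point.
Start: joints at [76.438, 18.392, -4.016, 83.108, 1.295, 78.541, -3.26], TCP at [0.161, -0.63, 0.405] pointing down, gripper open.
Joint ranges: [-163.93, 163.93], [-17.29, 119.83], [-79.2, 71.16], [3.27, 140.29], [-89.18, 269.18], [5.43, 117.66], [-154.24, 154.24]. Speed limits (degrees/s): [147.25, 147.25, 180, 180, 180, 180, 180].

### API

Orientations are given as [roll, pitch, yaw] about the fixed x, y, z axes, in that order (R = Rz(yaw) Ry(pitch) Rx(roll)).
In Python, from cell import env gives the robot as it stands. The module is installed in compiled form; this text tells all that it offers.
- The arm moves only by the tool step_arm, never from a script. Its argument "steps" is one flat list of numbers, 5 for each row, row after row: the opening, from 0 (shut) to 1 (fully open), then the shift along the tool's x, y, z in mm, then the turn about the tool's z in degrees. In form: [grip, dx, dy, dz, roll, grip, dx, dy, dz, roll, ...]. A call has 1 to 12 rows; each row shifts and turns the commanded pose from where the row before left it, along the tool's axes as they then stand; what a row does not reach is not made up. A row lasts 1/8 s, in which the tool goes at most 62.5 mm and 10.7 degrees, less where a joint would pass 70% of its speed; a pose out of reach is approached as far as the arm can. A call with a gripper value outside its range is refused whole. The fingers move at their own pace and stop on an object; "grip_force" is the grip in N (left out, the last holds). Time passes only in rows, so rows that do not move let the fingers close. It gives the time, the measured TCP pose, the force, the opening and the grip force at its end, in the units of the state.
- env.get_obs(): the state, without advancing time (a new reading comes with each control period).
- env.read_camera(name): name is "scene" or "top" or "wrist"; returns a dict with "image" (400x640x3 uint8, red, green, blue), "camera_matrix" (3x3 intrinsics, pixels), "R" (3x3) and "t" (3): a world point X has camera coordinates R X + t. Camera axes: x right, y down, z forward; pixel columns grow to the right and rows downward; lengths in m; the calibration is good to about 2 mm. The wrist camera is an equidistant fisheye: a pixel r from the principal point sees the ray r / f radians off the axis. A picture is of the moment at which its call begins. There is no depth.
- env.sign_off(): hands the job in; it is judged then, once.
The state is a dict: "time_s": time; "qpos": joint angles; "joint_velocities": joint speeds; "effort": joint torques, N m; "tool_pos": TCP position; "tool_rot": TCP orientation; "force": force on the tool from outside, world axes, zero at the start; "wrist_torque": the same for the moment, N m; "grip_width": finger opening in m; "grasp_force": force on a finger pad.
Only numpy, scipy, OpenCV 4.12 (cv2) and the standard library are available. Lean on these libraries where they do the work, as an engineer would, in place of code of your own. Each camera call takes 0.05 s, during which the arm holds its last target. There are 200 camera calls.

## Working session

There is one attempt and no reset: what is moved stays moved. The work goes in short steps, Python scripts to look and compute and a tool call to move; the robot and the scene stay as the last step left them, time stands still between calls to the robot, and variables do not carry over. Pictures are saved under pics/ and viewed, at most 10 in all, crops included, and the job is handed in when it is done.

Besides the shell and the picture viewer there is one more tool, called after ">>>" as a command line: name --argument value ..., lists and objects as JSON in quotes. step_arm: Moves the arm, as the interface text tells. Its arguments: {"type":"object","properties":{"steps":{"type":"array","items":{"type":"number"}},"grip_force":{"type":"number"}},"required":["steps"]}

```bash
mkdir -p pics; python3 - <<'E'
from cell import env
import cv2,pickle
d={}
for n in("scene","top","wrist"):
    c=env.read_camera(n);d[n]=c
    cv2.imwrite(f"pics/{n}0.png",c["image"][:,:,::-1])
    print(n,c["camera_matrix"].tolist(),c["R"].tolist(),c["t"].tolist())
pickle.dump(d,open("c0.pkl","wb"))
o=env.get_obs();print(o)
E
```

```text
scene [[474.118285475236, 0.0, 323.7231351118922], [0.0, 474.118285475236, 200.5276193665494], [0.0, 0.0, 1.0]] [[-0.5126985153084811, -0.8584145546536689, 0.01626913517132208], [-0.5258714189277834, 0.2989915447962696, -0.7962809220967308], [0.6786747992635052, -0.41680751972473323, -0.6047082009908228]] [0.2970673095908144, 0.3639619093619498, 0.6613889179623001]
top [[446.6241144647212, 0.0, 307.9126289832797], [0.0, 446.6241144647212, 198.66554785348194], [0.0, 0.0, 1.0]] [[0.009549408903240797, -0.9999500947935079, -0.0029354236582594746], [-0.9984284397336594, -0.009372680615698225, -0.05525218175861564], [0.0552219115986552, 0.0034584361394824938, -0.9984681165159257]] [0.004827219006540348, 0.603105786796912, 1.0364486232727756]
wrist [[309.70691628693146, 0.0, 322.64543893386804], [0.0, 309.70691628693146, 202.26112926801218], [0.0, 0.0, 1.0]] [[0.24827545617372213, -0.9686864715242872, -0.002412000737719532], [-0.9396466905520865, -0.24143617236031212, 0.24243075632129601], [-0.23542173815568554, -0.05792317810540279, -0.9701657129799672]] [-0.6494839175666036, -0.029853942533771743, 0.3890430504089129]
{'time_s': 0.15, 'qpos': array([76.43786142, 18.42837724, -4.01419563, 83.15908143,  1.29615376,
       78.54275994, -3.26025898]), 'joint_velocities': array([-0.06800311, -0.11923841, -0.01135993, -0.20317001, -0.03862638,
        0.00455074,  0.09775392]), 'effort': array([-1.52729326e-04, -4.91797578e+01, -4.04563425e-01, -3.12875819e+01,
       -6.38877740e-02,  4.05457418e-02,  1.22334354e-04]), 'tool_pos': array([ 0.16123182, -0.62951961,  0.40392084]), 'tool_rot': array([-1.79915060e+02,  6.74970930e-03,  1.43702456e+01]), 'force': array([ 0.23549677,  0.31347074, -0.40696587]), 'wrist_torque': array([-0.01160041,  0.05859992, -0.03308422]), 'grasp_force': 0.0, 'grip_width': 0.08682349437372008}
```

View pics/top0.png

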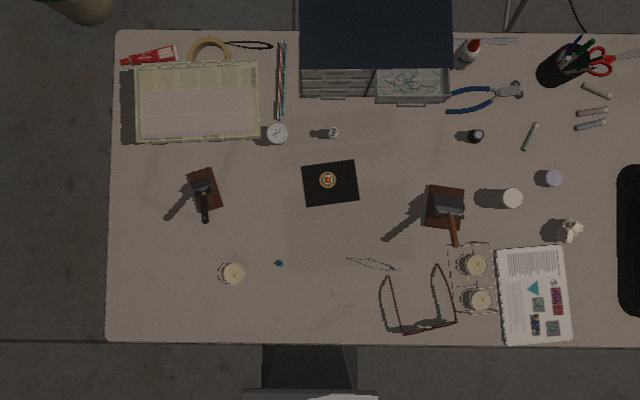

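View pics/scene0.png

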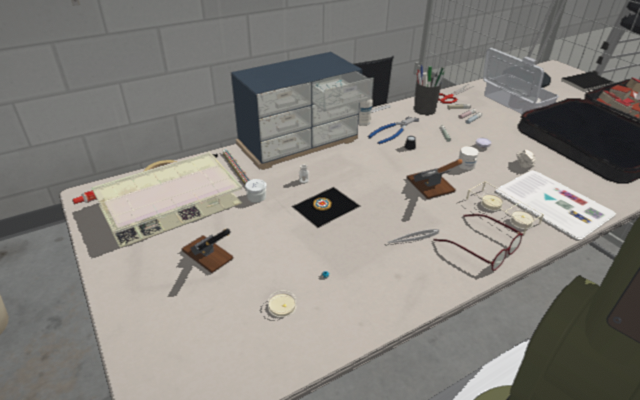

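The brooch at top (327,180) lies on the card and the bead at (279,263) waits nearer the robot, so I need the wide magnifier. It stands at about (445,207), with its wooden handle pointing to (455,245). I'll enlarge both views of it.

```bash
python3 - <<'E'
import cv2,numpy as np
a=cv2.imread("pics/top0.png")[175:255,410:490];b=cv2.imread("pics/scene0.png")[150:210,395:475]
a=cv2.resize(cv2.convertScaleAbs(a,alpha=1.6),None,fx=5,fy=5,interpolation=2)
b=cv2.resize(cv2.convertScaleAbs(b,alpha=1.6),None,fx=5,fy=5,interpolation=2)
b=cv2.copyMakeBorder(b,0,100,0,0,0)
cv2.imwrite("pics/crop.png",np.hstack([a,b]))
E
```

```text
(no output)
```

View pics/crop.png

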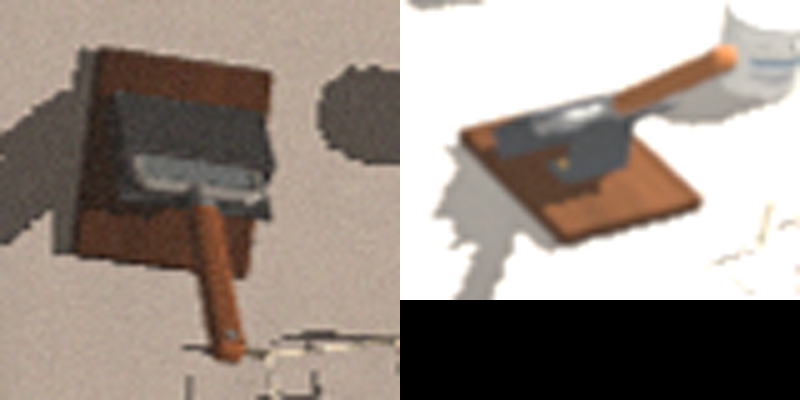

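```bash
cat > h.py <<'E'
import numpy as np,pickle
d=pickle.load(open("c0.pkl","rb"))
def ray(c,p):
    K,R,t=c["camera_matrix"],c["R"],c["t"]
    v=R.T@np.linalg.inv(K)@np.array([p[0],p[1],1.]);return -R.T@t,v
def atz(c,p,z):
    o,v=ray(c,p);return o+v*(z-o[2])/v[2]
def proj(c,X):
    x=c["R"]@X+c["t"];x=c["camera_matrix"]@x;return x[:2]/x[2]
E
python3 - <<'E'
from h import *
np.set_printoptions(precision=4,suppress=True)
T,S=d["top"],d["scene"]
tc=lambda u,v:(410+u/5-.4,175+v/5-.4)
sc=lambda u,v:(395+(u-400)/5-.4,150+v/5-.4)
C=np.array([atz(T,tc(*p),.01) for p in[(97,48),(271,72),(247,278),(75,252)]])
print(C,C.mean(0))
e=np.diff(np.vstack([C,C[:1]]),axis=0);print(np.linalg.norm(e,axis=1),np.degrees(np.arctan2(e[:,1],e[:,0])))
Cs=np.array([atz(S,sc(*p),.01) for p in[(465,130),(700,203),(565,238)]]);print("scene",Cs)
from scipy.optimize import least_squares
pts=[((231,350),(728,57),.124),((205,210),(617,102),.038)]
for a,b,m in pts:
    o1,v1=ray(T,tc(*a));o2,v2=ray(S,sc(*b))
    s=np.linalg.lstsq(np.c_[v1,-v2],o2-o1,rcond=None)[0]
    print("tri",o1+v1*s[0],o2+v2*s[1])
# fit: lens x,y,yaw
def f(q):
    ax=np.array([np.cos(q[2]),np.sin(q[2]),-1])/2**.5;ax[2]=-.5**.5
    r=[]
    for a,b,m in pts:
        X=np.array([q[0],q[1],.033])-m*ax
        r+=[proj(T,X)-tc(*a),proj(S,X)-sc(*b)]
    return np.hstack(r)
q=least_squares(f,[.57,-.28,.1]);print(q.x,np.degrees(q.x[2]),f(q.x))
for n,p in dict(brooch=(327,180),bead=(279,263),cardA=(301,166),cardC=(359,201),tw1=(348,259),tw2=(397,270),sfoot=(204,190),shandle=(205,221),pot1=(512,197),dish=(233,272),dish2=(474,264),vial=(475,136)).items(): print(n,atz(T,p,.005))
E
```

```text
[[ 0.6405 -0.2767  0.01  ]
 [ 0.6298 -0.3592  0.01  ]
 [ 0.5322 -0.3469  0.01  ]
 [ 0.5437 -0.2658  0.01  ]] [ 0.5865 -0.3122  0.01  ]
[0.0831 0.0984 0.0819 0.0975] [-97.3688 172.8397  81.9416  -6.4296]
scene [[ 0.6368 -0.2825  0.01  ]
 [ 0.5301 -0.3427  0.01  ]
 [ 0.5408 -0.266   0.01  ]]
tri [ 0.5031 -0.3027  0.1212] [ 0.5013 -0.3048  0.122 ]
tri [ 0.5632 -0.3114  0.0605] [ 0.5647 -0.3095  0.0599]
[ 0.5902 -0.3133 -0.1029] -5.8939553676555185 [ 0.6536  0.0804 -0.8048  0.2203 -0.4893 -0.1239  0.6887  0.1497]
brooch [ 0.6488 -0.0346  0.005 ]
bead [0.4506 0.0775 0.005 ]
cardA [0.6818 0.0279 0.005 ]
cardC [ 0.5993 -0.1112  0.005 ]
tw1 [ 0.4616 -0.0856  0.005 ]
tw2 [ 0.4369 -0.2014  0.005 ]
sfoot [0.6221 0.2589 0.005 ]
shandle [0.5482 0.2549 0.005 ]
pot1 [ 0.6122 -0.4754  0.005 ]
dish [0.4284 0.186  0.005 ]
dish2 [ 0.4528 -0.3833  0.005 ]
vial [ 0.7581 -0.389   0.005 ]
```

Foot sides measure 83 and 98 mm against 84 × 100 given, and the yaw is about -7°. The handle fit gives the lens centre at (0.590, -0.313). I'll move above the handle, turned to match.

>>> step_arm --steps '[1, 0, 0, 0, 10.7, 1, 0, 0, 0, 10.7, 1, 32, -36.6, 0, 0, 1, 32, -36.6, 0, 0, 1, 32, -36.6, 0, 0, 1, 32, -36.6, 0, 0, 1, 32, -36.6, 0, 0, 1, 32, -36.6, 0, 0, 1, 32, -36.6, 0, 0, 1, 32, -36.6, 0, 0, 1, 32, -36.6, 0, 0, 1, 32, -36.6, 0, 0]'

```text
time_s: 1.65
tool_pos: [0.5246, -0.3045, 0.4045]
tool_rot: [180.0, 0.0, -7.0]
force: [-0.7, -0.6, 0.3]
grip_width: 0.087
grasp_force: 0.0
```

>>> step_arm --steps '[1, 0, 0, 25, 0, 1, 0, 0, 25, 0, 1, 0, 0, 0, 0, 1, 0, 0, 0, 0]' --grip_force 8

```text
time_s: 2.15
tool_pos: [0.5238, -0.3059, 0.3556]
tool_rot: [180.0, -0.1, -7.1]
force: [-0.1, -0.4, 0.8]
grip_width: 0.087
grasp_force: 0.0
```

```bash
python3 - <<'E'
from cell import env
import cv2,pickle
c=env.read_camera("wrist");t=env.read_camera("top")
pickle.dump((c,t),open("c1.pkl","wb"))
print(c["R"].tolist(),c["t"].tolist(),{k:env.get_obs()[k] for k in("tool_pos","tool_rot","qpos")})
w=c["image"][:,:,::-1]
cv2.imwrite("pics/w1.png",cv2.resize(w[40:400,140:500],None,fx=1.6,fy=1.6,interpolation=2))
E
```

```text
[[-0.12262686069462408, -0.9924526973114426, -0.0005446424747559116], [-0.9630256290076624, 0.11885818832408084, 0.2417733834455626], [-0.2398839113208282, 0.030172415673283017, -0.9703325895907349]] [-0.23991109743402006, 0.5236118400596935, 0.47583567478392436] {'tool_pos': array([ 0.52396771, -0.30590682,  0.35618323]), 'tool_rot': array([ 1.79943089e+02, -1.18201864e-01, -7.05021575e+00]), 'qpos': array([ 43.29055774,  15.68746427, -18.49083274,  92.88785222,
         5.18684563,  72.13570727, -73.19009862])}
```

View pics/w1.png

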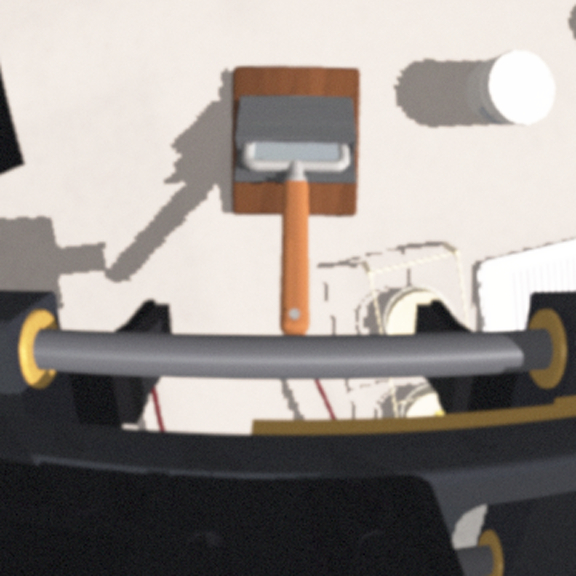

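The wrist view shows the handle parallel to the tool axis, running from (297,180) to (294,315) in the crop. The foot's edges stand square. Next I'll compute the lateral offset.

```bash
python3 - <<'E'
import pickle,numpy as np
np.set_printoptions(precision=4,suppress=True)
c,t=pickle.load(open("c1.pkl","rb"));K,R,tt=c["camera_matrix"],c["R"],c["t"]
o=-R.T@tt
def pt(u,v,z):
    p=np.array([140+u/1.6-K[0,2],40+v/1.6-K[1,2]]);r=np.hypot(*p);th=r/K[0,0]
    d=R.T@np.array([*(p/r*np.sin(th)),np.cos(th)]);return o+d*(z-o[2])/d[2]
tcp=np.array([.52397,-.30591]);a=np.radians(-7.05)
X=np.array([np.cos(a),np.sin(a)]);Y=np.array([np.sin(a),-np.cos(a)])
print("cam",o,(o[:2]-tcp)@X,(o[:2]-tcp)@Y)
for n,u,v,z in[("end",294,316,.1275),("base",297,183,.065),("f1",235,67,.01),("f2",359,70,.01),("f3",356,214,.01),("f4",234,213,.01)]:
    P=pt(u,v,z);print(n,P,(P[:2]-tcp)@X,(P[:2]-tcp)@Y)
E
```

```text
cam [ 0.589  -0.3147  0.335 ] 0.06559390185450738 0.0007379641568500367
end [ 0.5119 -0.3058  0.1275] -0.012027392746999963 0.0014218483197619494
base [ 0.5646 -0.3142  0.065 ] 0.04134595086316916 0.003191197660079277
f1 [ 0.6411 -0.2835  0.01  ] 0.11344891164077252 -0.036591220596954556
f2 [ 0.6294 -0.3632  0.01  ] 0.11163483767990409 0.04395036978939865
f3 [ 0.5345 -0.3506  0.01  ] 0.01594422735951286 0.04304433878140229
f4 [ 0.5451 -0.2701  0.01  ] 0.01657432426582908 -0.038180567808246905
```

Offset is about 2 mm across and 1° of yaw. I'll correct that, descend and close gently.

>>> step_arm --steps '[1, 0, 2.2, 20, 1, 1, 0, 0, 25, 0, 1, 0, 0, 25, 0, 1, 0, 0, 17, 0, 1, 0, 0, 0, 0, 0.4, 0, 0, 0, 0, 0.25, 0, 0, 0, 0, 0.25, 0, 0, 0, 0]' --grip_force 8

```text
time_s: 3.25
tool_pos: [0.5237, -0.3079, 0.2686]
tool_rot: [180.0, -0.1, -8.0]
force: [-0.2, -0.4, -0.1]
grip_width: 0.0648
grasp_force: 0.0
```

>>> step_arm --steps '[0.18, 0, 0, 0, 0, 0.14, 0, 0, 0, 0, 0.1, 0, 0, 0, 0, 0.06, 0, 0, 0, 0, 0, 0, 0, 0, 0, 0, 0, 0, 0, 0]'

```text
time_s: 4.0
tool_pos: [0.5234, -0.3077, 0.2677]
tool_rot: [-180.0, -0.0, -8.0]
force: [0.5, 0.2, -0.2]
grip_width: 0.0138
grasp_force: 8.0
```

Gripped at 13.8 mm with almost no side force. I'll draw it out along 45°.

>>> step_arm --steps '[0, 0, 0, 0, 0, 0, -2, 0, -2, 0, 0, -3, 0, -3, 0, 0, -3, 0, -3, 0]' --grip_force 20

```text
time_s: 4.5
tool_pos: [0.5152, -0.3067, 0.276]
tool_rot: [180.0, 0.0, -8.0]
force: [0.4, 0.6, -0.3]
grip_width: 0.0139
grasp_force: 20.0
```

>>> step_arm --steps '[0, -4, 0, -4, 0, 0, -4, 0, -4, 0, 0, -4, 0, -4, 0, 0, -4, 0, -4, 0, 0, -4, 0, -4, 0, 0, -4, 0, -4, 0, 0, -4, 0, -4, 0, 0, 0, 0, -15, 0, 0, 0, 0, -15, 0, 0, 0, 0, 0, 0]'

```text
time_s: 5.75
tool_pos: [0.4885, -0.303, 0.336]
tool_rot: [179.9, -0.2, -8.0]
force: [0.0, -0.5, -1.2]
grip_width: 0.0136
grasp_force: 20.0
```

```bash
python3 - <<'E'
from cell import env
import cv2,numpy as np
w=env.read_camera("wrist")["image"][:,:,::-1];s=env.read_camera("scene")["image"][:,:,::-1]
a=cv2.resize(w[60:310,200:440],None,fx=1.6,fy=1.6);b=cv2.resize(s[80:280,330:530],None,fx=2,fy=2)
cv2.imwrite("pics/w2.png",np.hstack([a,b]))
o=env.get_obs();print(o["tool_pos"],o["force"],o["wrist_torque"])
E
```

```text
[ 0.48783651 -0.30275791  0.33402656] [-0.47491192  0.00267166 -0.55415639] [ 0.06122004  0.11082502 -0.04963683]
```

View pics/w2.png

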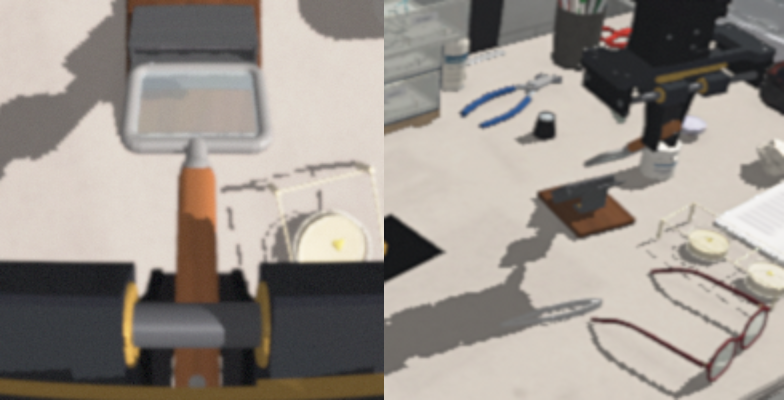

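The magnifier is free of the stand and still tilted: the frame spans about (125,65)-(270,150) in the left crop. Since the tool cannot tilt, I'll swing the magnifier level in the grip by pressing the lens edge on bare table between stand and card.

>>> step_arm --steps '[0, 0, 0, -20, -4, 0, 0, 0, 0, -4, 0, 8.4, -28.6, 0, 0, 0, 8.4, -28.6, 0, 0, 0, 8.4, -28.6, 0, 0, 0, 8.4, -28.6, 0, 0, 0, 8.4, -28.6, 0, 0, 0, 0, 0, 20, 0, 0, 0, 0, 20, 0, 0, 0, 0, 20, 0, 0, 0, 0, 10, 0, 0, 0, 0, 0, 0]' --grip_force 15

```text
time_s: 7.35
tool_pos: [0.5295, -0.1597, 0.2829]
tool_rot: [-180.0, 0.1, -0.0]
force: [-0.2, 0.5, -1.7]
grip_width: 0.0138
grasp_force: 15.0
```

```bash
python3 - <<'E'
from cell import env
import cv2,numpy as np
w=env.read_camera("wrist")["image"][:,:,::-1];s=env.read_camera("scene")["image"][:,:,::-1]
a=cv2.resize(w[60:310,200:440],None,fx=1.6,fy=1.6);b=cv2.resize(s[110:310,270:470],None,fx=2,fy=2)
cv2.imwrite("pics/w3.png",np.hstack([a,b]))
o=env.get_obs();print(o["tool_pos"],o["force"],o["wrist_torque"])
E
```

```text
[ 0.53012259 -0.15983798  0.28427374] [-0.16131762 -1.17720739 -0.73618524] [-0.00725024  0.01618242 -0.03057808]
```

View pics/w3.png

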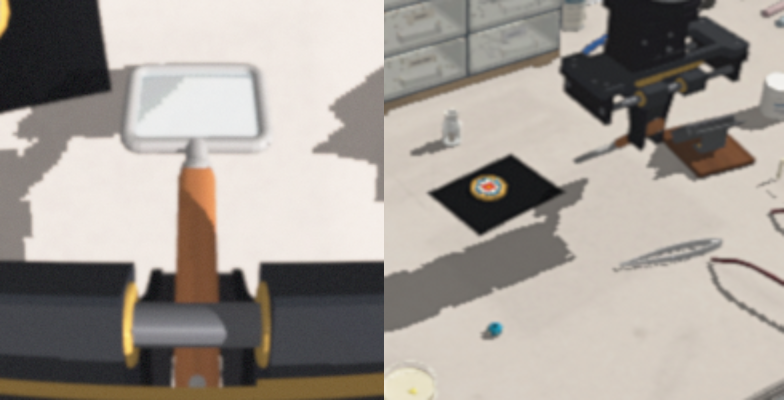

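The tilt is unchanged at 45°, and only bare table lies below the lens. The stand and tweezers are clear. I'll lower and press.

>>> step_arm --steps '[0, 0, 0, 6, 0, 0, 0, 0, 6, 0, 0, 0, 0, 6, 0, 0, 0, 0, 6, 0, 0, 0, 0, 5, 0, 0, 0, 0, 5, 0, 0, 0, 0, 5, 0, 0, 0, 0, 5, 0]'

```text
time_s: 8.45
tool_pos: [0.5297, -0.1599, 0.2398]
tool_rot: [180.0, 0.0, -0.0]
force: [-2.5, -0.2, 3.1]
grip_width: 0.0138
grasp_force: 15.0
```

>>> step_arm --steps '[0, 0, 0, 4, 0, 0, 0, 0, 4, 0, 0, 0, 0, 4, 0, 0, 0, 0, 4, 0, 0, 0, 0, 4, 0, 0, 0, 0, 4, 0]'

```text
time_s: 9.2
tool_pos: [0.5299, -0.1597, 0.2154]
tool_rot: [180.0, -0.0, -0.0]
force: [-1.1, 0.0, 1.6]
grip_width: 0.0137
grasp_force: 15.0
```

>>> step_arm --steps '[0, 0, 0, 4, 0, 0, 0, 0, 4, 0, 0, 0, 0, 4, 0, 0, 0, 0, 4, 0, 0, 0, 0, 3, 0, 0, 0, 0, 0, 0]'

```text
time_s: 9.95
tool_pos: [0.5299, -0.1598, 0.1965]
tool_rot: [-180.0, 0.0, -0.0]
force: [-2.1, -0.4, 0.2]
grip_width: 0.0138
grasp_force: 15.0
```

```bash
python3 - <<'E'
from cell import env
import cv2,numpy as np
w=env.read_camera("wrist")["image"][:,:,::-1];s=env.read_camera("scene")["image"][:,:,::-1]
a=cv2.resize(w[60:310,200:440],None,fx=1.6,fy=1.6);b=cv2.resize(s[110:310,270:470],None,fx=2,fy=2)
cv2.imwrite("pics/w4.png",np.hstack([a,b]))
o=env.get_obs();print(o["tool_pos"],o["force"],o["wrist_torque"])
E
```

```text
[ 0.52989742 -0.15977072  0.19670554] [-1.03655204 -0.30926142  1.54346285] [ 0.07608798  0.13246195 -0.04512457]
```

View pics/w4.png

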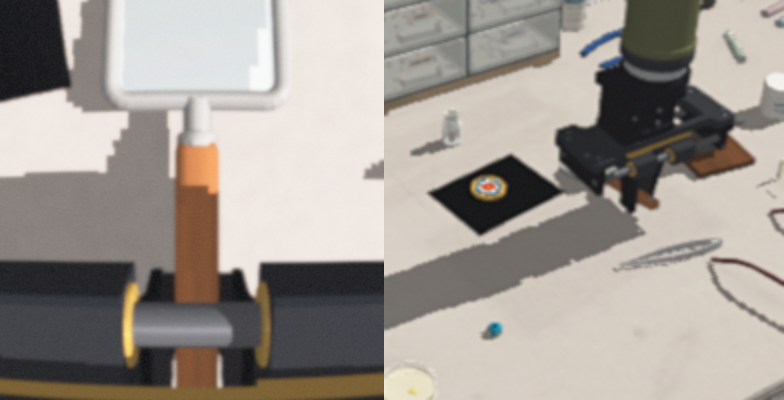

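The magnifier is swinging up and now sits at about 11°. I'll press 10 mm more, firm the grip and lift.

>>> step_arm --steps '[0, 0, 0, 4, 0, 0, 0, 0, 4, 0, 0, 0, 0, 3, 0, 0, 0, 0, 0, 0]'

```text
time_s: 10.55
tool_pos: [0.5297, -0.1598, 0.1854]
tool_rot: [-180.0, 0.0, -0.0]
force: [-1.5, -0.2, 0.9]
grip_width: 0.0141
grasp_force: 15.0
```

>>> step_arm --steps '[0, 0, 0, 0, 0, 0, 0, 0, 0, 0, 0, 0, 0, -5, 0, 0, 0, 0, -10, 0, 0, 0, 0, -15, 0, 0, 0, 0, -15, 0, 0, 0, 0, -15, 0, 0, 0, 0, -5, 0, 0, 0, 0, 0, 0]' --grip_force 40

```text
time_s: 11.68
tool_pos: [0.5299, -0.1598, 0.2512]
tool_rot: [180.0, -0.0, -0.0]
force: [-1.2, 0.0, -0.6]
grip_width: 0.0137
grasp_force: 40.0
```

```bash
python3 - <<'E'
from cell import env
import cv2,numpy as np,pickle
c=env.read_camera("wrist");pickle.dump(c,open("c5.pkl","wb"));w=c["image"][:,:,::-1];s=env.read_camera("scene")["image"][:,:,::-1]
a=cv2.resize(w[60:310,200:440],None,fx=1.6,fy=1.6);b=cv2.resize(s[110:310,270:470],None,fx=2,fy=2)
cv2.imwrite("pics/w5.png",np.hstack([a,b]))
o=env.get_obs();print(o["tool_pos"],o["force"],o["wrist_torque"])
E
```

```text
[ 0.52954882 -0.15974609  0.25025518] [-0.9906007  -0.03064477 -1.33004177] [3.12249243e-02 6.03733701e-02 8.66942888e-05]
```

View pics/w5.png

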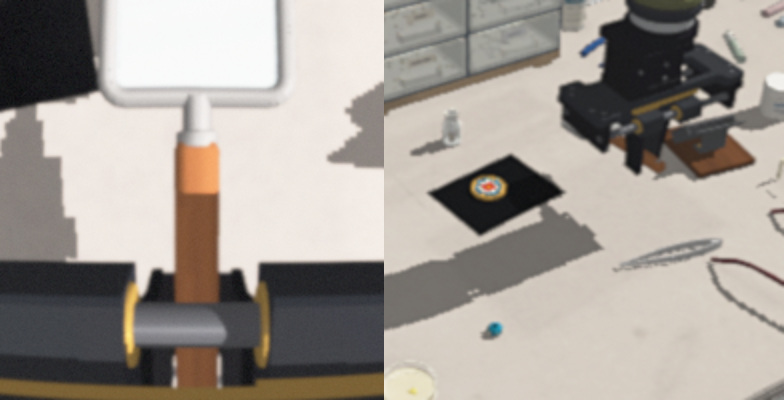

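The magnifier stays swung up in the firm grip. I'll carry it over the brooch and measure there.

>>> step_arm --steps '[0, 0, 0, -13, 0, 0, 4, -20, 0, 0, 0, 4, -21, 0, 0, 0, 4, -21, 0, 0, 0, 4, -21, 0, 0, 0, 4, -21, 0, 0, 0, 4, -21, 0, 0, 0, 0, 0, 0, 0, 0, 0, 0, 0, 0]'

```text
time_s: 12.9
tool_pos: [0.5538, -0.0358, 0.2639]
tool_rot: [180.0, 0.0, -0.1]
force: [-0.1, -0.3, -0.3]
grip_width: 0.0135
grasp_force: 40.0
```

```bash
python3 - <<'E'
from cell import env
import cv2,numpy as np,pickle
D={n:env.read_camera(n) for n in("wrist","top","scene")}
o=env.get_obs();pickle.dump((D,o),open("c6.pkl","wb"))
a=cv2.resize(D["wrist"]["image"][0:160,225:425],None,fx=2.5,fy=2.5,interpolation=2)
a=cv2.copyMakeBorder(a,0,200,0,0,0)
b=cv2.resize(D["scene"]["image"][150:250,270:370],None,fx=3,fy=3,interpolation=2)
t=cv2.resize(D["top"]["image"][130:230,290:390],None,fx=3,fy=3,interpolation=2)
cv2.imwrite("pics/w6.png",np.hstack([a,np.vstack([b,t])])[:,:,::-1])
print(o["tool_pos"],o["force"],o["wrist_torque"])
E
```

```text
[ 0.55377754 -0.03613245  0.26370957] [-0.83161343 -0.27340413 -1.30663977] [0.01242939 0.09405225 0.01375592]
```

View pics/w6.png

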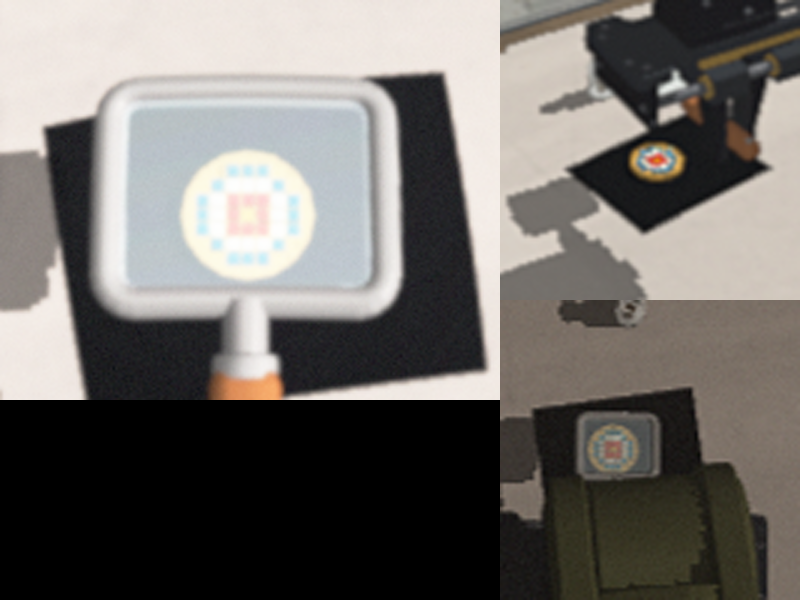

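Through the lens the brooch shows near the frame's centre: brooch at (248,214) and frame 91–403 × 76–318 in the left crop. I'll fit the lens pose from this.

```bash
python3 - <<'E'
import pickle,numpy as np
from scipy.optimize import least_squares
from h import proj,atz
np.set_printoptions(precision=4,suppress=True)
D,o=pickle.load(open("c6.pkl","rb"));c=D["wrist"];K=c["camera_matrix"]
def fish(X):
    x=c["R"]@X+c["t"];r=np.hypot(x[0],x[1]);th=np.arctan2(r,x[2]);return x[:2]/r*th*K[0,0]+K[:2,2]
w=lambda u,v:np.array([225+u/2.5-.3,v/2.5-.3])
tp=lambda u,v:np.array([290+(u-500)/3-.33,130+(v-300)/3-.33])
M=[(.026,0,w(248,76)),(-.026,0,w(247,318)),(0,.031,w(91,198)),(0,-.031,w(403,198))]
g=np.array([*o["tool_pos"][:2],o["tool_pos"][2]-.169])
def res(q):
    L=q[:3];t=q[3];X=np.array([np.cos(t),0,-np.sin(t)]);r=[]
    for a,b,m in M:r.append(fish(L+a*X+np.array([0,b,0]))-m)
    r[2]=r[2][:1];r[3]=r[3][:1]
    r.append(proj(D["top"],L)-tp(619,445.5))
    e=L-g; r.append([(e@np.array([np.sin(t),0,np.cos(t)]))/.003])
    return np.hstack(r)
q=least_squares(res,[.648,-.035,.085,.1]);print(q.x,np.degrees(q.x[3]),res(q.x),"d",np.linalg.norm(q.x[:3]-g))
p=w(248,214)-K[:2,2];r=np.hypot(*p);th=r/K[0,0];R=c["R"];cc=-R.T@c["t"]
v=R.T@np.array([*(p/r*np.sin(th)),np.cos(th)]);print("brooch wrist",cc+v*(.006-cc[2])/v[2])
print("scene",atz(D["scene"],(270+157/3-.3,150+160/3-.3),.006),"top0",atz(D["top"],(327,180),.006),"top6",atz(D["top"],tp(613,449),.006))
E
```

```text
[ 0.6448 -0.0372  0.0874  0.0965] 5.526601607046727 [-0.385  -0.6264  0.1768  0.559   0.7524 -0.6216  0.3045  0.0202  0.4831] d 0.0913087196640913
brooch wrist [ 0.6511 -0.0377  0.006 ]
scene [ 0.6504 -0.0377  0.006 ] top0 [ 0.6487 -0.0346  0.006 ] top6 [ 0.6503 -0.0354  0.006 ]
```

The lens is 5.5° off level, 87 mm up and about 5 mm short in x. I'll shift it 5 mm, settle and hand in.

>>> step_arm --steps '[0, 3, 0, 0, 0, 0, 2, 0, 0, 0, 0, 0, 0, 0, 0, 0, 0, 0, 0, 0, 0, 0, 0, 0, 0, 0, 0, 0, 0, 0]'

```text
time_s: 13.8
tool_pos: [0.5589, -0.0347, 0.2637]
tool_rot: [180.0, 0.0, -0.0]
force: [0.9, 0.7, -0.3]
grip_width: 0.0137
grasp_force: 40.0
```

```bash
python3 - <<'E'
from cell import env
o=env.get_obs();print(o["tool_pos"],o["grasp_force"],o["grip_width"])
print(env.sign_off())
E
```

```text
[ 0.55885876 -0.03474415  0.26369935] 39.999774964526296 0.013745554049047797
the job is handed in; nothing more can be done
None
```

I handed the job in with the wide magnifier held over the brooch on the card: by my measurements the lens is about 5° off level, 87 mm above the table and within a few mm of centre (sign-off gave no verdict).

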